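# Reset a bench warmer with its push-pull knob

## Robot

A 6-joint arm with a two-finger parallel gripper is mounted at the origin on the work surface. World frame = base frame: x ahead of the robot, y to its left, z up, the work surface at z = 0. Lengths are in m, angles in rad, forces in N, time in s.
With the tool pointing down it reaches from about 0.25 to 0.775 m from the base axis. Payload 4 kg.
Tool frame: the origin (TCP) lies at the very end of the fingers, on their centre line; the grasp point (between the pads) lies 19 mm behind it (manip.grasp_offset is the distance from the TCP to the grasp point, in m); z points along the fingers, x is the direction in which the jaws open and shut, and the axes are right-handed (so a half turn about z gives the same grasp; the last joint's range is limited). The gripper opens to 85 mm and grips with 20 to 120 N. Pads are 22 mm wide; open, the fingers measure 114 mm over their backs; the gripper's body (76 mm by 85 mm) begins 54 mm behind the grasp point. The pads swing forward as they close: fully open they stand 13 mm farther back than shut.
Start: joints at [-1.306, 0.087, 1.371, -0, 1.684, -0.103], TCP at [0.198, -0.513, 0.231] pointing down, gripper open.
Joint ranges: [-3.1, 3.1], [-0.76, 2.03], [0.27, 2.55], [-1.08, 4.22], [0.17, 2.65], [-2.57, 2.57]. Speed limits (rad/s): [2.79, 2.79, 3.14, 3.14, 3.14, 3.14].

## Interface

Orientations are given as [roll, pitch, yaw] about the fixed x, y, z axes, in that order (R = Rz(yaw) Ry(pitch) Rx(roll)).
In Python, from cell import manip gives the robot as it stands.
- The arm moves only by the tool play_rows, never from a script. Its arguments are lists of equal length, an entry for each row: "claw": the closure in counts, from 0 (fully open) to 255 (shut); "linear": the shift along the tool's x, y, z in m, a list of three; "turn": the turn about the tool's z in degrees. In form: {"claw": [claw, ...], "linear": [[tx, ty, tz], ...], "turn": [turn, ...]}. A call has 1 to 12 rows; each row shifts and turns the commanded pose from where the row before left it, along the tool's axes as they then stand; what a row does not reach is not made up. A row lasts 1/10 s, in which the tool goes at most 50 mm and 8.59 degrees, less where a joint would pass 70% of its speed; a pose out of reach is approached as far as the arm can. A call is refused whole if a number of a shift passes 0.05 or a number of a turn 8.59, either way. A call with a gripper value outside its range is refused whole. The fingers move at their own pace and stop on an object; the grip force is fixed at half the most. Time passes only in rows, so rows that do not move let the fingers close. It gives the time, the measured TCP pose, the force and the opening at its end, in the units of the state.
- manip.state(): the state, without advancing time (a new reading comes with each control period).
- manip.get_image(name): name is "scene" or "top"; returns a dict with "frame" (480x640x3 uint8, blue, green, red), "depth" (480x640 float32, m along the optical axis (not along the pixel's ray), 0 where there is no reading), "fx", "fy", "cx", "cy" (pixels), "extrinsics" (4x4, takes a point from world to camera coordinates). Camera axes: x right, y up, looking along -z (the intrinsics and any distortion apply to the point x, -y, -z); pixel columns grow to the right and rows downward; lengths in m; the calibration is good to about 2 mm. A picture is of the moment at which its call begins.
- manip.job_done(): hands the job in, once; it reports no verdict.
Trained networks look in a picture, given as the dict that the camera call returned (one of the last four; its "shot" number tells which), for a name from the list of things; names that differ only in an ending like _2 or _b are one class to them, and where a whole thing is asked for, a point or a joint stands for the part that bears it (a point fixed in the world has none). Each returns a list of dicts, best first, with "conf" (0 to 1); they miss things now and then, are a little off and sometimes report something else, mostly with a low value. They report only what shows in the picture. A call takes as long as a camera call.
- manip.search_frame(picture, target): "uv" ([column, row] in pixels, amid what is visible of it).
- manip.regions_of(picture, target): "region" (480x640 bool, what is visible of it) and "uv" ([column, row] in pixels, amid what is visible of it).
The state is a dict: "time": time; "joint_pos": joint angles; "joint_velocities": joint speeds; "joint_efforts": joint torques, N m; "ee_pos": TCP position; "orientation": TCP orientation; "force": force on the tool from outside, world axes, zero at the start; "torque": the same for the moment, N m; "grip_width": opening from 0.0 (shut) to 1.0 (fully open).
Only numpy, scipy, OpenCV 4.12 (cv2) and the standard library are available. Lean on these libraries where they do the work, as an engineer would, in place of code of your own. Each camera call takes 0.05 s, during which the arm holds its last target.

## Task

Reset the confectioner's bench warmer that has the red knob: pull the red knob out until it snaps, let go so that it stays out by itself for about a second with nothing touching it, then press on its face with the fingertips until it is fully home and firm against its stop, and take the hand away. Be gentle: do not squeeze or press the knob hard, do not shove the warmers or their lamp bars, and leave the blue knob and everything else on the table as it is.

Things in the scene. Friction and masses are not known exactly. Their poses are not given: they have to be found in the camera images.
- warmer_red: White wedge-shaped bench warmer with the red knob, fixed, 160 mm deep (x), 160 mm wide (y). Origin: centre of its underside, z up; -x is its low front (45 mm high), +x its high back (170 mm). Its top is a flat panel sloping 38 degrees, facing front and up, the knob in its middle, panel centre 108 mm above the table. Faces the robot (-x) within 0.35 rad of yaw.
- red_shell: The red warmer's casing with its lamp bar, same frame as warmer_red. The bar: 22 mm thick, 160 mm along y, centre line at x = -20 mm, z = 295 mm, on two 10 mm posts from the back (x = 70, y = -70 and 70 mm) bent forward at that height. A hand coming straight down on the knob meets the bar; one tilted 38 degrees, square to the panel, clears it. Not to be shoved (30 N).
- warmer_blue: The other warmer, same shape and size but with a blue knob; to be left alone. Which of the two stands on the left (+y) varies.
- blue_shell: The blue warmer's casing, lamp bar and posts, as for the red one; not to be shoved (30 N).
- knob_red_top (a point): Centre of the red knob's front face; +z points out of the panel along its travel, y level along the panel. 42 mm off the panel at home, 72 mm out. The knob: ribbed cap 46 mm in diameter reaching 27 mm back from this point (the front 4 mm is the face, 41 mm wide), on a 22 mm stem; at home a 15 mm gap is left between cap and panel. Come in along -z, fingers closing along y.
- knob_red (a joint): Travel of the red knob in m: 0 home, 0.030 out (hard stops). Starts at 0 to 5 mm, held by friction (3.5 N). Pulling takes up to 9 N near 16 mm; past 22 mm it snaps out and is held at the out stop with 8 N. Pushing in takes about 12 N at first; past 22 mm it runs in by itself but sticks some 8 to 14 mm short of home and has to be pressed (up to 6 N) until the stop is felt. Home: within 1.5 mm.
- red_grip: The red knob's ribbed side, to be gripped. Brittle: the finger forces on it, added up, must stay under 120 N (20 to 40 N a finger is plenty). Origin: on the knob's axis, 42 mm below the front face's centre.
- red_face: The red knob's front face, to be pressed slowly with the fingertips: at least 6 N at the home stop, never over 50 N (the stop is hard: 2 mm too far is too much; a force stop of some 9 N at 10 to 20 mm/s does it). About 12 N is needed to leave the out position. Origin: on the axis, 4 mm below the front.
- knob_blue (a joint): Travel of the blue knob, in m, 0 = home; it starts home and has to stay there (within 3 mm).
- knob_blue_top (a point): Centre of the blue knob's front face, axes as for the red one.
- bowl: Bystander, loose: white ceramic bowl, 110 mm wide, 55 mm high, origin at its underside; leave it (within 30 mm).
- pink_bottle: Bystander, loose: red bottle with a white cap, 52 mm thick, 160 mm high, origin at its underside; leave it (within 30 mm).
- yellow_bottle: Bystander, loose: yellow bottle with a white cap, 52 mm thick, 160 mm high, origin at its underside; leave it (within 30 mm).
- jar: Bystander, loose: amber jar with a steel lid, 76 mm thick, 90 mm high, origin at its underside; leave it (within 30 mm).
- green_bottle: Bystander, loose: green bottle with a white cap, 52 mm thick, 150 mm high, origin at its underside; leave it (within 30 mm).
- mug: Bystander, loose: blue mug, 80 mm wide, 90 mm high, origin at its underside; leave it (within 30 mm).
- spatula: Bystander, loose: wooden-handled spatula lying along its x, 240 mm long; leave it (within 30 mm).

How it is judged:
On the way, in this order (a step that is already met when the one before it is completed fails the run):
1. the red knob has been pulled out past its snap (27 mm or more) and stays out by itself, touched by nothing, for 0.7 s (value of joint knob_red above 0.027 m and contact force between anything else and red_grip below 0.3 N and contact force between anything else and red_face below 0.3 N), for 0.7 s.
2. the red knob is home (within 1.5 mm) and pressed on its face firmly against the stop (6 N or more) (value of joint knob_red below 0.0015 m and contact force between anything else and red_face above 6 N), for 0.05 s.
At the end, for the whole second after the job is handed in: The red knob is fully home again (within 1.5 mm) and nothing touches it, the blue knob is still home (within 3 mm), and the seven bystanders are within 30 mm of where they stood (value of joint knob_red below 0.0015 m and contact force between anything else and red_grip below 0.3 N and contact force between anything else and red_face below 0.3 N and value of joint knob_blue below 0.003 m and distance of each of bowl, pink_bottle, yellow_bottle, jar, green_bottle, mug, spatula from where it was at the start of the episode below 0.03 m).
It fails at once if the red knob's side is squeezed hard (finger forces adding up to over 120 N) (contact force between anything else and red_grip above 120 N).
It fails at once if the red knob's face is pressed with over 50 N (contact force between anything else and red_face above 50 N).
It fails at once if a warmer's casing, posts or lamp bar is shoved with over 30 N (contact force between anything else and red_shell above 30 N or contact force between anything else and blue_shell above 30 N).
It fails at once if the blue knob is pulled out by over 8 mm (value of joint knob_blue above 0.008 m).
It fails at once if a bystander is knocked away by over 60 mm (distance of any of bowl, pink_bottle, yellow_bottle, jar, green_bottle, mug, spatula from where it was at the start of the episode above 0.06 m).
It also fails if it takes over 51 s, if anything falls off the work surface, if the arm or the gripper's body presses on something with over 40 N, if the wrist force passes 120 N, or if a joint passes its speed limit or range.

## Working session

There is one attempt and no reset: what is moved stays moved. The work goes in short steps, Python scripts to look and compute and a tool call to move; the robot and the scene stay as the last step left them, time stands still between calls to the robot, and variables do not carry over. Pictures are saved under pics/ and viewed, and the job is handed in when it is done.

Besides the shell and the picture viewer there is one more tool, called after ">>>" as a command line: name --pt "numbers of a row" for each row, then --argument value for the rest. play_rows: Moves the arm, as the interface text tells. Its arguments: {"type":"object","properties":{"claw":{"type":"array"},"linear":{"type":"array"},"turn":{"type":"array"}},"required":["claw","linear","turn"]}

```bash
ls; mkdir -p pics; python3 - <<'E'
from cell import manip
import cv2,numpy as np,pickle
print(manip.state(), manip.grasp_offset)
for n in ["scene","top"]:
    im=manip.get_image(n); cv2.imwrite(f"pics/{n}0.png",im["frame"])
    print(n,im["fx"],im["fy"],im["cx"],im["cy"],im["extrinsics"],[k for k in im])
    res={}
    for t in ["knob_red","knob_blue","warmer_red","warmer_blue","red_shell"]:
        r=manip.regions_of(im,t); print(t,[(q["conf"],q["uv"],q["region"].sum()) for q in r][:3]); res[t]=r
    pickle.dump((dict(im),res),open(f"{n}0.pkl","wb"))
E
```

```text
pics
{'time': 0.0, 'joint_pos': array([-1.30607421e+00,  8.79608712e-02,  1.37228013e+00, -1.66638107e-05,
        1.68359086e+00, -1.03105709e-01]), 'joint_velocities': array([ 7.65421422e-04, -2.00134143e-05, -3.89288526e-04, -1.67601566e-04,
       -1.37934591e-03,  9.39164410e-04]), 'joint_efforts': array([-5.36688676e-04, -3.51863551e+01, -3.13271284e+01, -1.70656790e-04,
        1.07993244e-02, -2.54933116e-05]), 'ee_pos': array([ 0.19762968, -0.5127279 ,  0.23012279]), 'orientation': array([-3.14137866e+00,  2.22902181e-03, -1.20297012e+00]), 'force': array([-0.17370738, -0.06222582,  0.40760268]), 'torque': array([ 0.04126092, -0.03110021,  0.08430168]), 'grip_width': 1.002337338856062} 0.0187
scene 498.3746022226713 498.3746022226713 317.07243475720327 234.7080013126125 [[-2.09119503e-01  9.77889746e-01  8.23195891e-04  1.06745335e-01]
 [-8.08260461e-01 -1.73318384e-01  5.62739518e-01  3.85330929e-01]
 [ 5.50439879e-01  1.17014451e-01  8.26633871e-01 -1.63360895e+00]
 [ 0.00000000e+00  0.00000000e+00  0.00000000e+00  1.00000000e+00]] ['frame', 'depth', 'fx', 'fy', 'cx', 'cy'
[... 296 characters left out ...]
], np.int64(5539)), (0.72, [328.6, 196.6], np.int64(942)), (0.49, [368.6, 248.6], np.int64(305))]
top 441.5770412335054 441.5770412335054 322.5085396432566 244.05787702542037 [[-0.01626043 -0.9997087  -0.01783552  0.01497909]
 [ 0.99753704 -0.0174372   0.06793971 -0.55356574]
 [-0.06823092 -0.01668686  0.99752999 -1.36176034]
 [ 0.          0.          0.          1.        ]] ['frame', 'depth', 'fx', 'fy', 'cx', 'cy', 'extrinsics', 'shot']
knob_red [(0.64, [273.4, 238.7], np.int64(70))]
knob_blue []
warmer_red [(0.82, [272.2, 224.5], np.int64(3664))]
warmer_blue [(0.73, [378.5, 240.2], np.int64(3653))]
red_shell [(0.67, [277.0, 223.4], np.int64(3428)), (0.62, [250.9, 174.4], np.int64(750))]
```

View pics/scene0.png

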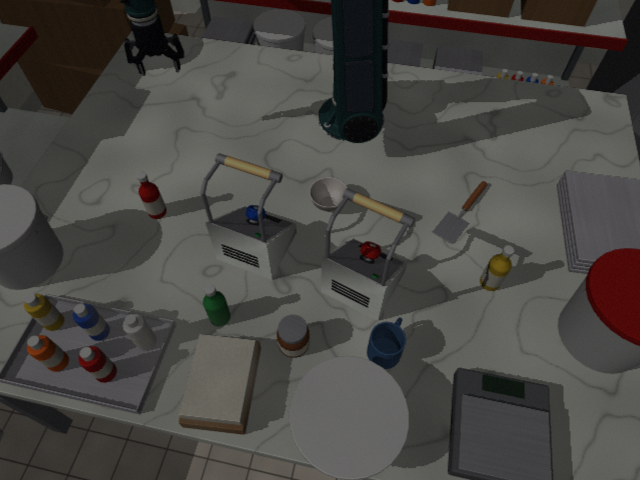

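View pics/top0.png

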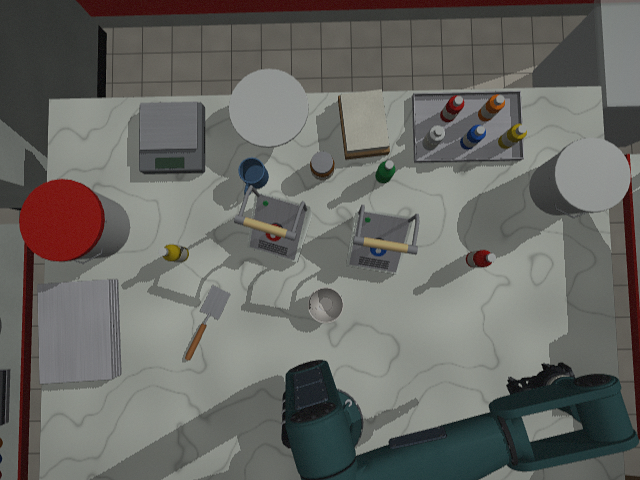

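```bash
cat > fit.py <<'E'
import numpy as np
from scipy.optimize import least_squares
def cloud(im):
    d=im["depth"];v,u=np.mgrid[:480,:640]
    X=(u-im["cx"])/im["fx"]*d; Y=-(v-im["cy"])/im["fy"]*d
    P=np.stack([X,Y,-d,np.ones_like(d)],-1)@np.linalg.inv(im["extrinsics"]).T
    return P[...,:3]
def project(im,p):
    c=(im["extrinsics"]@np.append(p,1))[:3]
    return im["cx"]+im["fx"]*c[0]/-c[2], im["cy"]-im["fy"]*c[1]/-c[2]
c,s=np.cos(np.deg2rad(38)),np.sin(np.deg2rad(38))
N=np.array([-s,0,c])
def seg(p,a,b):
    a=np.array(a);b=np.array(b);t=np.clip((p-a)@(b-a)/((b-a)@(b-a)),0,1)
    return np.linalg.norm(p-a-t[:,None]*(b-a),axis=1)
def cyl(p,o,ax,r,h0,h1):
    q=p-o;h=q@ax;rr=np.linalg.norm(q-h[:,None]*ax,axis=1)
    return box2(rr-r,np.maximum(h0-h,h-h1))
def box2(a,b):
    return np.minimum(np.maximum(a,b),0)+np.hypot(np.maximum(a,0),np.maximum(b,0))
def sdf(p,q):
    d1=np.abs(p[:,0])-.08;d2=np.abs(p[:,1])-.08;d3=-p[:,2];d4=(p-np.array([0,0,.108]))@N
    w=np.max([d1,d2,d3,d4],0)
    out=[w]
    o=np.array([0,0,.108])
    out.append(cyl(p,o,N,.023,.015+q,.042+q)); out.append(cyl(p,o,N,.011,0,.02+q))
    out.append(cyl(p,np.array([-.02,0,.295]),np.array([0,1.,0]),.011,-.08,.08))
    for y in(-.07,.07):
        out.append(seg(p,[.07,y,.1],[.07,y,.295])-.005)
        out.append(seg(p,[.07,y,.295],[-.02,y,.295])-.005)
    return np.min(out,0)
def loc(P,t):
    a=t[2];R=np.array([[np.cos(a),-np.sin(a),0],[np.sin(a),np.cos(a),0],[0,0,1]])
    return (P-np.array([t[0],t[1],t[3] if len(t)>3 else 0]))@R
E
cat > go.py <<'E'
import pickle,numpy as np
from fit import *
Ps={}
for col in["red","blue"]:
  A=[]
  for n in["scene","top"]:
    im,res=pickle.load(open(n+"0.pkl","rb"))
    P=cloud(im); m=res["warmer_"+col][0]["region"]&(im["depth"]>0)
    Q=P[m]; 
    if not A: c0=np.median(Q,0)
    print(n,len(Q),np.median(Q,0))
    A.append(Q[Q[:,2]>.01])
  for name,Q in[("both",np.vstack(A)),("scene",A[0]),("top",A[1])]:
    best=None
    for y0 in(-.3,0,.3):
      f=lambda t:np.clip(sdf(loc(Q,[t[0],t[1],t[2],t[4]]),np.clip(t[3],0,.03)),-.03,.03)
      r=least_squares(f,[c0[0],c0[1],y0,.003,0],loss="soft_l1",f_scale=.003,x_scale=[.01,.01,.1,.01,.01],diff_step=1e-4)
      if best is None or r.cost<best.cost:best=r
    print(col,name,best.x.round(4),best.cost,np.median(np.abs(best.fun)))
    if name=="both":Ps[col]=best.x
pickle.dump(Ps,open("pose.pkl","wb"))
E
python3 go.py
```

```text
scene 5854 [0.64821055 0.13609309 0.13423243]
top 3655 [0.59776373 0.13677029 0.13233336]
red both [ 0.5976  0.14   -0.313  -0.0024  0.0008] 0.015795710551025344 0.0011663807157582945
red scene [ 0.5975  0.1403 -0.313  -0.011   0.0022] 0.005454852275936865 0.0008013357667415227
red top [ 0.5973  0.1393 -0.3105 -0.0565 -0.001 ] 0.0071864188414176335 0.0012779158707696692
scene 5607 [ 0.60389297 -0.1492752   0.12626377]
top 3644 [ 0.54488855 -0.15923042  0.13499246]
blue both [ 5.485e-01 -1.569e-01 -1.842e-01 -3.888e-01  5.000e-04] 0.013592691714483424 0.0011865747103053242
blue scene [ 0.5483 -0.1567 -0.1858 -0.0123  0.0023] 0.004125669799210363 0.000795541229309634
blue top [ 0.527  -0.1535 -0.1549 -0.1247  0.0626] 0.15078955674273783 0.016083822491714694
```

```bash
python3 - <<'E'
from cell import manip
print([a for a in dir(manip) if not a.startswith('_')])
from scipy.spatial.transform import Rotation as R
import numpy as np
y=-.313;s,c=np.sin(np.deg2rad(38)),np.cos(np.deg2rad(38))
Z=np.array([s*np.cos(y),s*np.sin(y),-c]);X=np.array([-np.sin(y),np.cos(y),0])
for k in(1,-1):
  M=np.stack([k*X,np.cross(Z,k*X),Z],1);print(R.from_matrix(M).as_euler('xyz'))
E
```

```text
['PlanningError', 'get_image', 'grasp_offset', 'job_done', 'regions_of', 'search_frame', 'state']
[2.47836754 0.         1.25779633]
[-2.47836754e+00  2.22044605e-16 -1.88379633e+00]
```

>>> play_rows --claw '[0,0,0,0]' --pt "0 0 -0.05" --pt "0 0 -0.05" --pt "0 0 -0.05" --pt "0 0 -0.05" --turn '[0,0,0,0]'

```text
time: 1.0
ee_pos: [0.1976, -0.5127, 0.4335]
orientation: [3.142, -0.001, -1.203]
force: [1.0, -1.2, -0.3]
grip_width: 1.001
```

>>> play_rows --claw '[0,0,0,0,0,0]' --pt "0.05 0 0" --pt "0.05 0 0" --pt "0.05 0 0" --pt "0.05 0 0" --pt "0.05 0 0" --pt "0.05 0 0" --turn '[0,0,0,0,0,0]'

```text
time: 1.6
ee_pos: [0.2791, -0.7248, 0.3735]
orientation: [-3.141, -0.058, -1.203]
force: [-0.6, 0.2, 0.9]
grip_width: 1.0
```

```bash
python3 -c "
from cell import manip
print(manip.state())"
```

```text
{'time': 1.6, 'joint_pos': array([-1.27815383,  0.69251219,  0.27727444,  0.00565286,  2.11412925,
       -0.07198536]), 'joint_velocities': array([ 0.01508849,  0.21379137, -0.03705358,  0.02065527, -0.49852254,
        0.02449516]), 'joint_efforts': array([-6.93423394e-02, -5.58054578e+01, -2.79821724e+01,  5.41837348e-03,
        1.26530025e-01, -1.83395064e-02]), 'ee_pos': array([ 0.27914491, -0.72484387,  0.37348495]), 'orientation': array([-3.14108812, -0.05786993, -1.20312101]), 'force': array([-0.55786578,  0.20735914,  0.88333449]), 'torque': array([ 0.02575865, -0.02119247, -0.01118772]), 'grip_width': 0.9999117197828423}
```

>>> play_rows --claw '[0,0,0,0,0,0]' --pt "0.05 0 0" --pt "0.05 0 0" --pt "0.05 0 0" --pt "0.05 0 0" --pt "0.05 0 0" --pt "0.05 0 0" --turn '[0,0,0,0,0,0]'

```text
time: 2.2
ee_pos: [0.3191, -0.8283, 0.2995]
orientation: [-3.142, -0.237, -1.203]
force: [0.3, -0.1, -0.1]
grip_width: 1.0
```

```bash
python3 -c "
from cell import manip
print(manip.state())"
```

```text
{'time': 2.2, 'joint_pos': array([-1.27293103,  0.79916691,  0.27520895,  0.01708414,  1.8304467 ,
       -0.06356586]), 'joint_velocities': array([ 0.00540542,  0.1303571 , -0.0028299 ,  0.01916036, -0.44724207,
        0.00829785]), 'joint_efforts': array([ 9.07413836e-03, -6.32485271e+01, -3.12001026e+01,  5.09296416e-02,
       -6.69738539e-01, -6.38037673e-03]), 'ee_pos': array([ 0.31908999, -0.8282544 ,  0.29949203]), 'orientation': array([-3.14150152, -0.23729821, -1.20302578]), 'force': array([ 0.259267  , -0.08921814, -0.08692972]), 'torque': array([ 0.07650192,  0.07600044, -0.00267156]), 'grip_width': 0.9997599651280947}
```

```bash
cat > h.py <<'E'
from cell import manip
import numpy as np
from scipy.spatial.transform import Rotation as R
np.set_printoptions(suppress=True,precision=4)
def T():
    s=manip.state();return np.array(s["ee_pos"]),R.from_euler('xyz',s["orientation"]).as_matrix(),s
def tool(target):
    p,M,s=T();d=M.T@(np.array(target)-p)
    n=int(np.ceil(np.linalg.norm(d)/.05));print("p",p,"M^T d",d,"n",n,"row",d/n);return d
YAW=-.313
s_,c_=np.sin(np.deg2rad(38)),np.cos(np.deg2rad(38))
def want():
    return np.array([s_*np.cos(YAW),s_*np.sin(YAW),-c_])
E
python3 - <<'E'
import pickle
from fit import *
from h import *
im,_=pickle.load(open("top0.pkl","rb"));P=cloud(im).reshape(-1,3)
for x in np.arange(.3,1.1,.1):
    print(round(x,1),[round(float(P[(abs(P[:,0]-x)<.05)&(abs(P[:,1]-y)<.05)][:,2].max(initial=0)),2) for y in np.arange(.5,-1,-.1)])
tool([.62,0,.42])
tool([.25,-.65,.40])
E
```

```text
0.3 [0.01, 0.02, 0.01, 0.01, 0.01, 0.06, 0.06, 0.01, 0.01, 0.01, 0.6, 0.01, 0.01, 0.01, 0.01]
0.4 [0.01, 0.01, 0.01, 0.01, 0.06, 0.06, 0.06, 0.01, 0.01, 0.01, 0.01, 0.01, 0.01, 0.01, 0.01]
0.5 [0.16, 0.16, 0.01, 0.07, 0.3, 1.4, 0.31, 0.31, 0.01, 0.12, 0.16, 0.01, 0.01, 0.01, 0.01]
0.6 [0.1, 0.1, 0.01, 0.31, 0.31, 0.29, 0.3, 0.3, 0.01, 0.01, 0.01, 0.01, 0.2, 0.2, 0.01]
0.7 [0.01, 0.01, 0.01, 0.3, 0.17, 0.17, 0.01, 0.1, 0.01, 0.01, 0.01, 0.2, 0.2, 0.2, 0.0]
0.8 [0.05, 0.05, 0.09, 0.12, 0.11, 0.1, 0.07, 0.15, 0.11, 0.11, 0.11, 0.19, 0.2, 0.2, 0.0]
0.9 [0.07, 0.07, 0.12, 0.12, 0.12, 0.12, 0.08, 0.08, 0.14, 0.14, 0.14, 0.14, 0.01, 0.01, 0.01]
1.0 [0.07, 0.07, 0.12, 0.12, 0.12, 0.12, 0.08, 0.08, 0.03, 0.14, 0.14, 0.03, 0.01, 0.01, 0.01]
p [ 0.3191 -0.8283  0.2995] M^T d [-0.6177 -0.5786 -0.2733] n 18 row [-0.0343 -0.0321 -0.0152]
p [ 0.3191 -0.8283  0.2995] M^T d [-0.1622  0.0004 -0.1426] n 5 row [-0.0324  0.0001 -0.0285]
```

>>> play_rows --claw '[0,0,0,0,0]' --pt "-0.032 0 -0.028" --pt "-0.032 0 -0.028" --pt "-0.032 0 -0.028" --pt "-0.032 0 -0.028" --pt "-0.032 0 -0.028" --turn '[0,0,0,0,0]'

```text
time: 2.7
ee_pos: [0.2505, -0.6501, 0.4003]
orientation: [3.141, -0.238, -1.203]
force: [-0.0, -0.5, 0.6]
grip_width: 1.003
```

```bash
python3 -c "
from h import *
tool([.6,0,.44]);print(T()[2]['joint_pos'],T()[2]['orientation'])"
```

```text
p [ 0.2505 -0.6501  0.4003] M^T d [-0.4581 -0.5599 -0.1519] n 15 row [-0.0305 -0.0373 -0.0101]
[-1.2943  0.2826  0.8271  0.022   1.795  -0.0839] [ 3.1415 -0.2378 -1.2029]
```

>>> play_rows --claw '[0,0,0,0,0,0,0,0,0,0,0,0]' --pt "-0.031 -0.037 -0.01" --pt "-0.031 -0.037 -0.01" --pt "-0.031 -0.037 -0.01" --pt "-0.031 -0.037 -0.01" --pt "-0.031 -0.037 -0.01" --pt "-0.031 -0.037 -0.01" --pt "-0.031 -0.037 -0.01" --pt "-0.031 -0.037 -0.01" --pt "-0.031 -0.037 -0.01" --pt "-0.031 -0.037 -0.01" --pt "-0.031 -0.037 -0.01" --pt "-0.031 -0.037 -0.01" --turn '[0,0,0,0,0,0,0,0,0,0,0,0]'

```text
time: 3.9
ee_pos: [0.5257, -0.1263, 0.4291]
orientation: [-3.141, -0.238, -1.203]
force: [0.8, -0.8, -0.6]
grip_width: 1.002
```

```bash
python3 -c "
from h import *
tool([.6,0,.44]);print(T()[2]['joint_pos'],T()[2]['orientation'])"
```

```text
p [ 0.5257 -0.1263  0.4291] M^T d [-0.086  -0.1148 -0.0321] n 3 row [-0.0287 -0.0383 -0.0107]
[-0.2229  0.0186  1.0688 -0.2092  1.9121  0.8958] [-3.1408 -0.2384 -1.2031]
```

>>> play_rows --claw '[0,0,0]' --pt "-0.029 -0.038 -0.011" --pt "-0.029 -0.038 -0.011" --pt "-0.029 -0.038 -0.011" --turn '[0,0,0]'

```text
time: 4.2
ee_pos: [0.5989, 0.0009, 0.4406]
orientation: [-3.141, -0.238, -1.203]
force: [1.3, -1.7, 1.1]
grip_width: 1.0
```

```bash
cat >> h.py <<'E'
def err():
    p,M,s=T();z=M[:,2];w=want()
    print("p",p,"z",z,"want",w,"tiltneeded(z-w)",w-z,"angle deg",np.rad2deg(np.arccos(min(1,z@w))),"j",s["joint_pos"])
def push(az,el=0,L=.05):
    p,M,s=T();d=np.array([np.cos(az)*np.cos(el),np.sin(az)*np.cos(el),np.sin(el)])*L;print("push row",M.T@d)
E
python3 -c "
from h import *
err();push(0);push(0,.5)"
```

```text
p [0.5989 0.0009 0.4406] z [ 0.0855 -0.2199 -0.9718] want [ 0.5857 -0.1896 -0.788 ] tiltneeded(z-w) [0.5002 0.0303 0.1838] angle deg 30.959110438604323 j [ 0.0274  0.2021  0.8428 -0.2472  2.0033  1.1156]
push row [ 0.0175 -0.0467  0.0043]
push row [ 0.021  -0.041  -0.0195]
```

>>> play_rows --claw '[0,0,0,0,0,0,0]' --pt "0.02 -0.044 -0.01" --pt "0.02 -0.044 -0.01" --pt "0.02 -0.044 -0.01" --pt "0.02 -0.044 -0.01" --pt "0.02 -0.044 -0.01" --pt "0.02 -0.044 -0.01" --pt "0.02 -0.044 -0.01" --turn '[0,0,0,0,0,0,0]'

```text
time: 4.9
ee_pos: [0.7888, -0.0119, 0.4345]
orientation: [-3.027, -0.293, -1.206]
force: [-0.4, 0.4, -0.2]
grip_width: 0.999
```

```bash
python3 -c "
from h import *
err();push(0);push(0,.5)"
```

```text
p [ 0.7888 -0.0119  0.4345] z [ 0.2097 -0.2275 -0.9509] want [ 0.5857 -0.1896 -0.788 ] tiltneeded(z-w) [0.3761 0.0379 0.1629] angle deg 23.75253561607588 j [ 0.0075  0.6322  0.275  -0.2554  2.0063  1.0617]
push row [ 0.0171 -0.0458  0.0105]
push row [ 0.0219 -0.0428 -0.0136]
```

>>> play_rows --claw '[0,0,0,0,0,0,0]' --pt "0.018 -0.045 -0.002" --pt "0.018 -0.045 -0.002" --pt "0.018 -0.045 -0.002" --pt "0.018 -0.045 -0.002" --pt "0.018 -0.045 -0.002" --pt "0.018 -0.045 -0.002" --pt "0.018 -0.045 -0.002" --turn '[0,0,0,0,0,0,0]'

```text
time: 5.6
ee_pos: [0.901, -0.0105, 0.3934]
orientation: [-2.828, -0.381, -1.226]
force: [-0.0, -0.1, -0.9]
grip_width: 1.0
```

```bash
python3 -c "
from h import *
err();push(0);push(0,.5);push(.1,.3)"
```

```text
p [ 0.901  -0.0105  0.3934] z [ 0.4099 -0.2283 -0.8831] want [ 0.5857 -0.1896 -0.788 ] tiltneeded(z-w) [0.1759 0.0387 0.0951] angle deg 11.688018569859791 j [ 0.0092  0.7168  0.2751 -0.2366  1.713   1.0884]
push row [ 0.0157 -0.0428  0.0205]
push row [ 0.0227 -0.0444 -0.0032]
push row [ 0.0162 -0.047   0.0053]
```

>>> play_rows --claw '[0,0,0,0,0]' --pt "0.015 -0.046 0.007" --pt "0.015 -0.046 0.007" --pt "0.015 -0.046 0.007" --pt "0.015 -0.046 0.007" --pt "0.015 -0.046 0.007" --turn '[0,0,0,0,0]'

```text
time: 6.1
ee_pos: [0.9753, 0.0044, 0.3713]
orientation: [-2.672, -0.439, -1.252]
force: [0.7, -0.6, 0.4]
grip_width: 1.0
```

```bash
python3 -c "
from h import *
err();push(0);push(.3,.4);push(.1,.3)"
```

```text
p [0.9753 0.0044 0.3713] z [ 0.5488 -0.2185 -0.8069] want [ 0.5857 -0.1896 -0.788 ] tiltneeded(z-w) [0.0369 0.0289 0.0189] angle deg 2.8963830936731503 j [ 0.0235  0.7765  0.2753 -0.234   1.499   1.1145]
push row [ 0.0142 -0.0393  0.0274]
push row [ 0.0091 -0.0489  0.0055]
push row [ 0.0157 -0.0456  0.0131]
```

```bash
python3 -c "
from h import *
push(.7,.3);push(1,.3)"
```

```text
push row [-0.0098 -0.049   0.0014]
push row [-0.0209 -0.0449 -0.0065]
```

>>> play_rows --claw '[0,0]' --pt "0.008 -0.048 0.009" --pt "0.0 -0.048 0.007" --turn '[0,0]'

```text
time: 6.3
ee_pos: [0.9989, 0.0299, 0.3667]
orientation: [-2.608, -0.461, -1.267]
force: [-0.6, -1.0, -0.1]
grip_width: 1.003
```

```bash
python3 -c "
from h import *
err();push(.7,.3)"
```

```text
p [0.9989 0.0299 0.3667] z [ 0.5999 -0.213  -0.7712] want [ 0.5857 -0.1896 -0.788 ] tiltneeded(z-w) [-0.0141  0.0234 -0.0168] angle deg 1.8400458187990785 j [ 0.0527  0.7968  0.275  -0.2496  1.4232  1.1456]
push row [-0.01   -0.0488  0.004 ]
```

```bash
cat >> h.py <<'E'
Xp=np.array([-np.sin(YAW),np.cos(YAW),0])
O=np.array([.5975,.140,.108]); NN=-want()
def turnneed():
    p,M,s=T();v=M.T@Xp
    a=np.rad2deg(np.arctan2(v[1],v[0]));print("turn to X",a,"or",a-180,a+180,"j6",s["joint_pos"][5]);return a
E
python3 -c "
from h import *
turnneed();F=O+.0445*NN;print(F,F+.15*NN);tool([.93,.06,.45]);tool([.47,.18,.47])"
```

```text
turn to X -136.96720812311952 or -316.9672081231195 43.03279187688048 j6 1.1456203155065563
[0.5714 0.1484 0.1431] [0.4836 0.1769 0.2613]
p [0.9989 0.0299 0.3667] M^T d [-0.0072 -0.0003 -0.112 ] n 3 row [-0.0024 -0.0001 -0.0373]
p [0.9989 0.0299 0.3667] M^T d [-0.2241  0.2806 -0.4289] n 12 row [-0.0187  0.0234 -0.0357]
```

>>> play_rows --claw '[0,0,0,0,0,0,0,0,0,0,0,0]' --pt "0 0 -0.037" --pt "0 0 -0.037" --pt "0 0 -0.037" --pt "-0.022 0.028 -0.032" --pt "-0.022 0.028 -0.032" --pt "-0.022 0.028 -0.032" --pt "-0.022 0.028 -0.032" --pt "-0.022 0.028 -0.032" --pt "-0.022 0.028 -0.032" --pt "-0.022 0.028 -0.032" --pt "-0.022 0.028 -0.032" --pt "-0.022 0.028 -0.032" --turn '[0,0,0,0,0,0,0,0,0,0,0,0]'

```text
time: 7.5
ee_pos: [0.5143, 0.1653, 0.4728]
orientation: [-2.607, -0.459, -1.266]
force: [-1.1, 0.3, -0.9]
grip_width: 1.002
```

```bash
python3 -c "
from h import *
err();turnneed();tool([.47,.18,.44])"
```

```text
p [0.5143 0.1653 0.4728] z [ 0.6004 -0.2112 -0.7714] want [ 0.5857 -0.1896 -0.788 ] tiltneeded(z-w) [-0.0146  0.0216 -0.0167] angle deg 1.7720952636166 j [ 0.4886 -0.2256  1.3334 -0.4878  1.5297  1.5192]
turn to X -136.94536200903917 or -316.9453620090392 43.05463799096083 j6 1.5192216237460099
p [0.5143 0.1653 0.4728] M^T d [-0.0391  0.0414 -0.0044] n 2 row [-0.0195  0.0207 -0.0022]
```

>>> play_rows --claw '[0,0,0,0,0,0,0,0,0,0,0,0]' --pt "-0.02 0.021 -0.002" --pt "-0.02 0.021 -0.002" --pt "0 0 0" --pt "0 0 0" --pt "0 0 0" --pt "0 0 0" --pt "0 0 0" --pt "0 0 0" --pt "0 0 0" --pt "0 0 0" --pt "0 0 0" --pt "0 0 0" --turn '[0,0,-8.56,-8.56,-8.56,-8.56,-8.56,-8.56,-8.56,-8.56,-8.56,-8.56]'

```text
time: 8.7
ee_pos: [0.4715, 0.1804, 0.4389]
orientation: [2.653, -0.508, 0.492]
force: [-0.7, 0.1, -0.2]
grip_width: 0.997
```

>>> play_rows --claw '[0,0,0,0,0,0,0]' --pt "0 0 0" --pt "0 0 0" --pt "0 0 0" --pt "0 0 0" --pt "0 0 0" --pt "0 0 0" --pt "0 0 0" --turn '[-8.56,-8.56,-8.56,-8.56,-8.56,-8.56,0]'

```text
time: 9.4
ee_pos: [0.4715, 0.1804, 0.4389]
orientation: [2.452, 0.013, 1.248]
force: [0.7, -1.1, -0.5]
grip_width: 1.002
```

```bash
python3 -c "
from h import *
err();turnneed();F=O+.0445*NN;tool(F+.13*NN)"
```

```text
p [0.4715 0.1804 0.4389] z [ 0.6003 -0.2113 -0.7714] want [ 0.5857 -0.1896 -0.788 ] tiltneeded(z-w) [-0.0145  0.0217 -0.0166] angle deg 1.7737105154862183 j [ 0.5803 -0.2952  1.4551 -0.5309  1.5248 -0.7736]
turn to X 0.03948232496033455 or -179.96051767503965 180.03948232496035 j6 -0.7735558004491835
p [0.4715 0.1804 0.4389] M^T d [ 0.0031 -0.1039  0.165 ] n 4 row [ 0.0008 -0.026   0.0412]
```

>>> play_rows --claw '[0,0,0,0,0,0,0]' --pt "0.001 -0.035 0" --pt "0.001 -0.035 0" --pt "0.001 -0.034 0" --pt "0 0 0.042" --pt "0 0 0.042" --pt "0 0 0.041" --pt "0 0 0.04" --turn '[0,0,0,0,0,0,0]'

```text
time: 10.1
ee_pos: [0.4958, 0.1728, 0.2443]
orientation: [2.452, 0.01, 1.246]
force: [0.6, 0.5, -0.6]
grip_width: 1.002
```

```bash
python3 - <<'E'
from h import *
import cv2
from fit import *
err();F=O+.0445*NN;tool(F)
for n in["scene","top"]:
    im=manip.get_image(n);f=im["frame"].copy()
    for k,col in((0,(0,255,0)),(.0445,(255,0,0)),(.15,(255,0,255))):
        u,v=project(im,O+k*NN);cv2.circle(f,(int(round(u)),int(round(v))),2,col,-1)
    u,v=project(im,O+.04*NN);u,v=int(u),int(v)
    cv2.imwrite(f"pics/{n}1.png",cv2.resize(f[v-80:v+80,u-100:u+100],None,fx=4,fy=3.75))
E
```

```text
p [0.4958 0.1728 0.2443] z [ 0.6008 -0.2105 -0.7712] want [ 0.5857 -0.1896 -0.788 ] tiltneeded(z-w) [-0.0151  0.0209 -0.0168] angle deg 1.7638866463874494 j [ 0.5285 -0.2717  1.8219 -0.5563  1.1629 -0.6089]
p [0.4958 0.1728 0.2443] M^T d [ 0.0021 -0.0032  0.1286] n 3 row [ 0.0007 -0.0011  0.0429]
```

View pics/scene1.png

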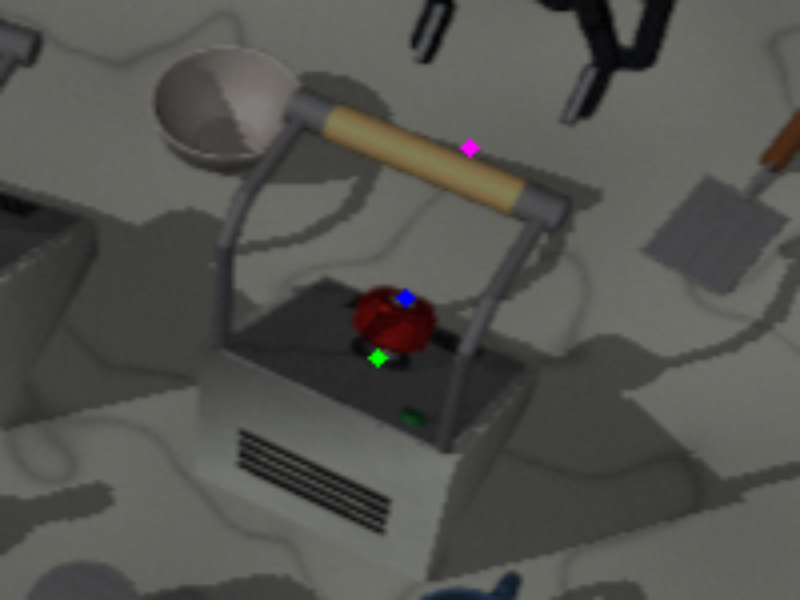

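View pics/top1.png

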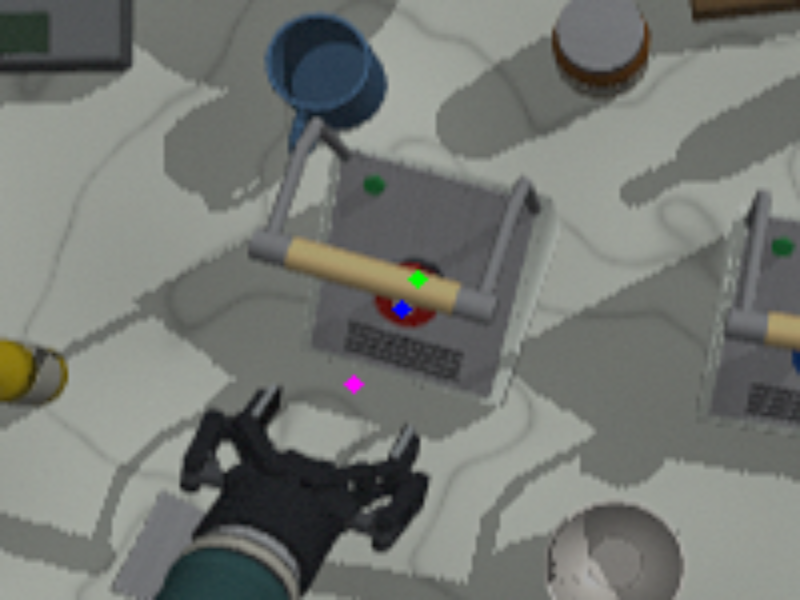

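```bash
python3 - <<'E'
from h import *
tool(O+.08*NN);tool(O+.018*NN)
E
```

```text
p [0.4943 0.1704 0.2384] M^T d [0.005  0.0028 0.089 ] n 2 row [0.0025 0.0014 0.0445]
p [0.4943 0.1704 0.2384] M^T d [0.0065 0.0017 0.1509] n 4 row [0.0016 0.0004 0.0377]
```

>>> play_rows --claw '[0,0,0,0,0]' --pt "0.0025 0.0015 0.04" --pt "0.0025 0.001 0.04" --pt "0.001 0 0.03" --pt "0.0005 0 0.025" --pt "0 0 0" --turn '[0,0,0,0,0]'

```text
time: 10.7
ee_pos: [0.5798, 0.149, 0.14]
orientation: [2.456, 0.015, 1.245]
force: [0.6, -0.2, -1.8]
grip_width: 1.001
```

```bash
python3 - <<'E'
from h import *
import cv2
from fit import *
tool(O+.018*NN);print(T()[2]['force'])
for n in["scene","top"]:
    im=manip.get_image(n);f=im["frame"].copy()
    u,v=project(im,O+.04*NN);u,v=int(u),int(v)
    cv2.imwrite(f"pics/{n}2.png",cv2.resize(f[v-60:v+60,u-80:u+80],None,fx=5,fy=5))
E
```

```text
p [0.5798 0.149  0.14  ] M^T d [-0.0028 -0.0047  0.0193] n 1 row [-0.0028 -0.0047  0.0193]
[ 0.555  -0.2109 -1.8203]
```

View pics/scene2.png

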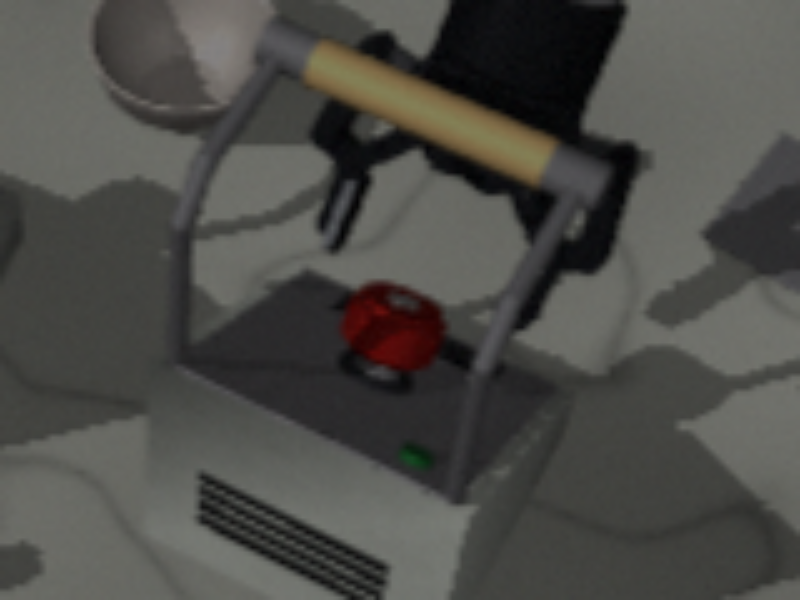

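View pics/top2.png

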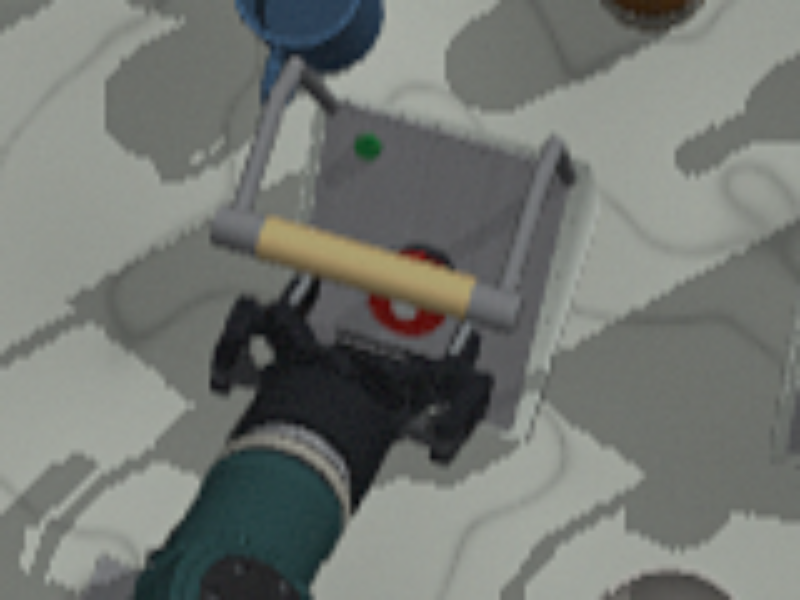

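```bash
python3 - <<'E'
from h import *
import cv2
from fit import *
p,M,s=T();print(p)
F=O+.0445*NN
for n in["scene","top"]:
    im=manip.get_image(n);f=im["frame"].copy()
    u,v=project(im,O+.04*NN);u,v=int(u),int(v)
    g=cv2.resize(f[v-60:v+60,u-80:u+80],None,fx=5,fy=5)
    def dot(P,c):
        a,b=project(im,P);cv2.circle(g,(int((a-u+80)*5+2),int((b-v+60)*5+2)),3,c,-1)
    for k in(-.0425,.0425): dot(p+M@[k,0,-.013],(0,255,0));dot(p+M@[k,0,-.032],(0,255,255))
    dot(p,(255,255,0));dot(F,(255,0,0));dot(O,(255,0,255))
    for a in np.arange(0,6.3,.3): dot(F-.0*NN+.023*(np.cos(a)*Xp+np.sin(a)*np.cross(NN,Xp)) -.004*NN,(255,0,0))
    cv2.imwrite(f"pics/{n}3.png",g)
E
```

```text
[0.5805 0.1503 0.1438]
```

View pics/scene3.png

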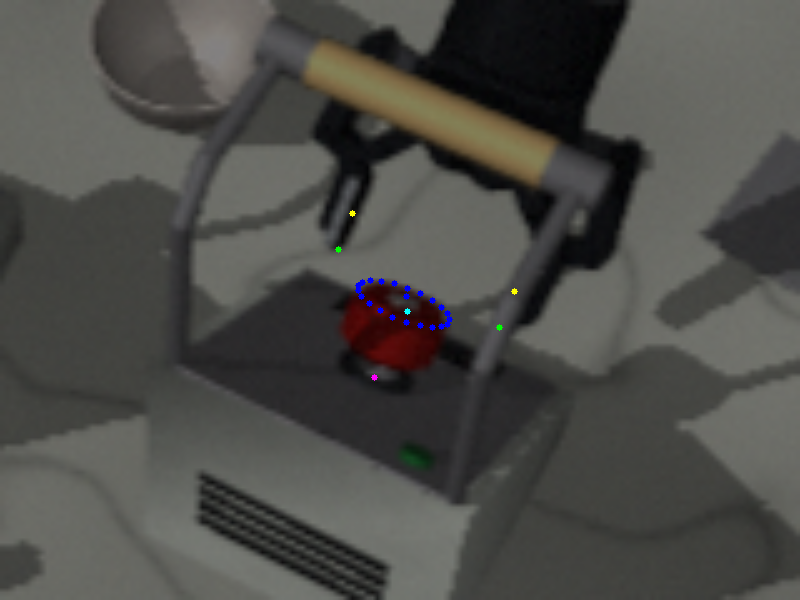

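View pics/top3.png

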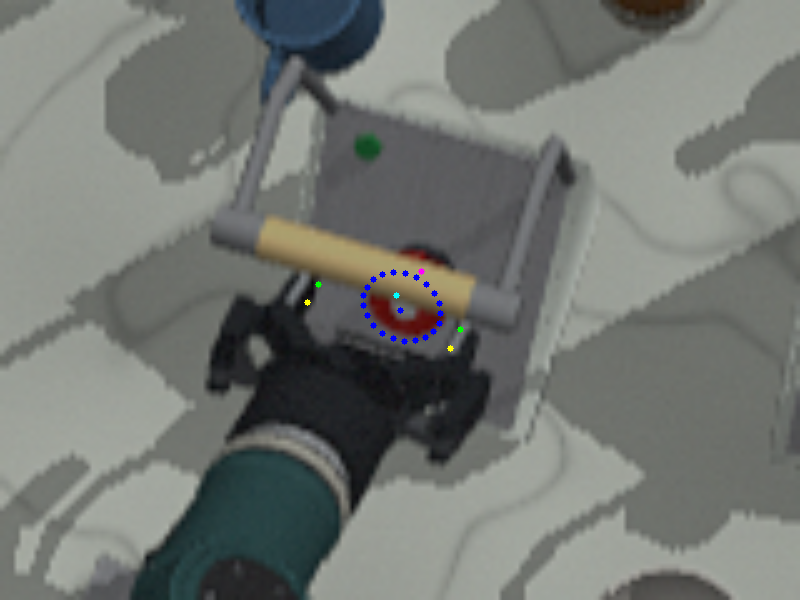

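```bash
python3 - <<'E'
from fit import *
from h import NN,Xp,O,np
import pickle,cv2
from scipy.optimize import least_squares
Yp=np.cross(NN,Xp)
for n in["scene","top"]:
    im,res=pickle.load(open(n+"0.pkl","rb"));f=im["frame"].astype(int)
    u,v=map(int,project(im,O+.04*NN))
    red=(f[...,2]>2*f[...,1])&(f[...,2]>2*f[...,0])&(f[...,2]>40)
    m=np.zeros_like(red);m[v-18:v+18,u-22:u+22]=True;red&=m
    vv,uu=np.nonzero(red);print(n,"red",uu.min(),uu.max(),vv.min(),vv.max(),uu.mean(),vv.mean(),red.sum())
    for q in(0,.003,.005):
        pts=[]
        for h in np.linspace(.015,.042,8)+q:
            for a in np.arange(0,6.28,.1): pts.append(project(im,O+h*NN+.023*(np.cos(a)*Xp+np.sin(a)*Yp)))
        pts=np.array(pts);hull=cv2.convexHull((pts*16).astype(np.int32));mm=np.zeros((480*4,640*4),np.uint8)
        cv2.fillConvexPoly(mm,(hull/4).astype(np.int32),1);a,b=np.nonzero(mm)
        print(q,pts.min(0),pts.max(0),b.mean()/4,a.mean()/4,mm.sum()/16)
    P=cloud(im)[red];L=(P-O);print("axis coords",np.median(L@Xp),np.percentile(L@Xp,[3,97]),np.percentile(L@Yp,[3,97]),np.percentile(L@NN,[3,50,97]))
    d=project(im,O+.03*NN);e=project(im,O+.03*NN+.01*Xp);print("px per 10mm Xp",np.subtract(e,d))
E
```

```text
scene red 360 380 242 258 369.3666666666667 251.01904761904763 210
0 [359.5247 240.201 ] [381.6519 259.4898] 370.40406399046105 249.7156200317965 314.5
0.003 [359.9493 239.1039] [382.0993 258.3881] 370.86028093245665 248.6238792588165 313.6875
0.005 [360.2328 238.3713] [382.398  257.6525] 371.1403780756151 247.89152830566113 312.4375
axis coords 0.0026206870765585985 [-0.0211  0.022 ] [-0.0264  0.0088] [0.0154 0.0309 0.0428]
px per 10mm Xp [3.767  1.7735]
top red 266 280 224 240 272.7241379310345 235.51724137931035 58
0 [264.1449 223.669 ] [282.1981 242.1569] 273.06573197378003 232.79825200291333 257.4375
0.003 [263.8275 224.1862] [281.9194 242.7094] 272.7873089056054 233.33638679932056 257.5625
0.005 [263.6151 224.5321] [281.733  243.0788] 272.5748192771084 233.6934939759036 259.375
axis coords -0.0019809853913581913 [-0.0204  0.0175] [-0.0186  0.0163] [0.0021 0.0389 0.0427]
px per 10mm Xp [-3.3028 -1.0049]
```

```bash
python3 - <<'E'
from h import *
tool(O+.017*NN-.0007*Xp);print(T()[2]['time'],T()[2]['force'])
E
```

```text
p [0.5808 0.1509 0.1453] M^T d [-0.0056 -0.0085  0.0241] n 1 row [-0.0056 -0.0085  0.0241]
10.9 [-0.3367  0.416   0.7459]
```

>>> play_rows --claw '[0,0,0,0]' --pt "-0.003 -0.004 0.005" --pt "-0.003 -0.0045 0.01" --pt "0 0 0.009" --pt "0 0 0" --turn '[0,0,0,0]'

```text
time: 11.3
ee_pos: [0.5858, 0.1404, 0.1166]
orientation: [2.454, 0.015, 1.248]
force: [-0.3, 0.4, -0.2]
grip_width: 0.999
```

```bash
python3 - <<'E'
from h import *
tool(O+.017*NN-.0007*Xp);print(T()[2]['time'],T()[2]['force'])
im=manip.get_image("scene");im=manip.get_image("scene")
tool(O+.017*NN-.0007*Xp);print(T()[2]['time'],T()[2]['force'])
E
```

```text
p [0.5858 0.1404 0.1166] M^T d [ 0.0025  0.0036 -0.0032] n 1 row [ 0.0025  0.0036 -0.0032]
11.3 [-0.3191  0.3951 -0.2028]
p [0.5865 0.1409 0.1182] M^T d [ 0.0018  0.0023 -0.0023] n 1 row [ 0.0018  0.0023 -0.0023]
11.4 [0.3456 0.4158 0.0835]
```

>>> play_rows --claw '[60,80,80,80,80]' --pt "0.0015 0.002 -0.002" --pt "0 0 0" --pt "0 0 0" --pt "0 0 0" --pt "0 0 0" --turn '[0,0,0,0,0]'

```text
time: 11.9
ee_pos: [0.5873, 0.1426, 0.1218]
orientation: [2.452, 0.013, 1.248]
force: [0.8, 0.0, -0.1]
grip_width: 0.686
```

```bash
cat >> h.py <<'E'
def st(off=0.):
    p,M,s=T();tool(O+.017*NN-.0007*Xp);print("t",s['time'],"Ftool",M.T@s['force'],"w",s['grip_width'],"mm",85*s['grip_width'],"along N",(p-O)@NN)
E
python3 -c "
from h import *
st()"
```

```text
p [0.5873 0.1426 0.1218] M^T d [-0.     -0.0002  0.0003] n 1 row [-0.     -0.0002  0.0003]
t 11.9 Ftool [0.2629 0.5465 0.5635] w 0.685974600027604 mm 58.30784100234634 along N 0.01732910965226212
```

>>> play_rows --claw '[95,105,112,114,114]' --pt "0 0 0" --pt "0 0 0" --pt "0 0 0" --pt "0 0 0" --pt "0 0 0" --turn '[0,0,0,0,0]'

```text
time: 12.4
ee_pos: [0.5872, 0.1423, 0.1216]
orientation: [2.452, 0.014, 1.248]
force: [-0.1, -0.2, 0.5]
grip_width: 0.551
```

```bash
python3 -c "
from h import *
st()"
```

```text
p [0.5872 0.1423 0.1216] M^T d [ 0.0003 -0.0001  0.0002] n 1 row [ 0.0003 -0.0001  0.0002]
t 12.4 Ftool [-0.2668  0.3089 -0.3795] w 0.5512918052421656 mm 46.85980344558408 along N 0.01722381058846508
```

No contact at 46.9 mm yet; 2 counts at a time.

>>> play_rows --claw '[116,117,118,118,118]' --pt "0 0 0" --pt "0 0 0" --pt "0 0 0" --pt "0 0 0" --pt "0 0 0" --turn '[0,0,0,0,0]'

```text
time: 12.9
ee_pos: [0.587, 0.1419, 0.1217]
orientation: [2.452, 0.015, 1.247]
force: [-4.1, -3.1, 3.6]
grip_width: 0.537
```

```bash
python3 -c "
from h import *
st()"
```

```text
p [0.587  0.1419 0.1217] M^T d [ 0.0007 -0.0001  0.0003] n 1 row [ 0.0007 -0.0001  0.0003]
t 12.9 Ftool [-4.3307  0.0128 -4.6186] w 0.5365991430890291 mm 45.61092716256748 along N 0.017326930757042988
```

>>> play_rows --claw '[119,120,120,120]' --pt "-0.0005 0 -0.0005" --pt "-0.0003 0 0" --pt "0 0 0" --pt "0 0 0" --turn '[0,0,0,0]'

```text
time: 13.3
ee_pos: [0.5868, 0.1419, 0.1218]
orientation: [2.452, 0.014, 1.248]
force: [2.0, -2.5, -1.4]
grip_width: 0.533
```

```bash
python3 -c "
from h import *
st()"
```

```text
p [0.5868 0.1419 0.1218] M^T d [ 0.0008 -0.0001  0.0005] n 1 row [ 0.0008 -0.0001  0.0005]
t 13.3 Ftool [-1.6688  1.1497  2.8244] w 0.5329720384098586 mm 45.30262326483798 along N 0.01752691458489537
```

>>> play_rows --claw '[121,122,123,123]' --pt "0 0 0" --pt "0 0 0" --pt "0 0 0" --pt "0 0 0" --turn '[0,0,0,0]'

```text
time: 13.7
ee_pos: [0.5867, 0.1419, 0.1219]
orientation: [2.452, 0.013, 1.248]
force: [1.1, -2.4, -1.5]
grip_width: 0.529
```

```bash
python3 -c "
from h import *
st()"
```

```text
p [0.5867 0.1419 0.1219] M^T d [ 0.0008 -0.      0.0006] n 1 row [ 0.0008 -0.      0.0006]
t 13.7 Ftool [-1.9276  0.4548  2.3568] w 0.5292642546390367 mm 44.98746164431812 along N 0.017650875800075717
```

>>> play_rows --claw '[123,123,123]' --pt "0 0 -0.002" --pt "0 0 -0.002" --pt "0 0 -0.002" --turn '[0,0,0]'

```text
time: 14.0
ee_pos: [0.5831, 0.1431, 0.1269]
orientation: [2.452, 0.014, 1.248]
force: [0.9, -3.4, -1.3]
grip_width: 0.529
```

```bash
python3 -c "
from h import *
st();print(T()[1].T@NN)"
```

```text
p [0.5831 0.1431 0.1269] M^T d [ 0.0009 -0.0002  0.0069] n 1 row [ 0.0009 -0.0002  0.0069]
t 14.0 Ftool [-2.8991  0.6438  2.3064] w 0.5292210528125952 mm 44.983789489070595 along N 0.023896002293127605
[-0.0167  0.0266 -0.9995]
```

>>> play_rows --claw '[124,124,124]' --pt "-0.0001 0.0001 -0.003" --pt "-0.0001 0.0001 -0.003" --pt "0 0.0001 -0.002" --turn '[0,0,0]'

```text
time: 14.3
ee_pos: [0.5785, 0.1445, 0.133]
orientation: [2.452, 0.014, 1.248]
force: [7.1, -4.4, -5.1]
grip_width: 0.523
```

```bash
python3 -c "
from h import *
st()"
```

```text
p [0.5785 0.1445 0.133 ] M^T d [ 0.0011 -0.0004  0.0147] n 1 row [ 0.0011 -0.0004  0.0147]
t 14.3 Ftool [-1.822   2.9917  9.082 ] w 0.5226841998842062 mm 44.42815699015753 along N 0.031696325973537325
```

>>> play_rows --claw '[126,126,126]' --pt "0 0 0" --pt "-0.0001 0.0001 -0.002" --pt "-0.0001 0.0001 -0.003" --turn '[0,0,0]'

```text
time: 14.6
ee_pos: [0.5757, 0.1454, 0.1366]
orientation: [2.452, 0.013, 1.249]
force: [6.0, -3.4, -4.8]
grip_width: 0.517
```

```bash
python3 - <<'E'
from h import *
import cv2
from fit import *
st()
for n in["scene"]:
    im=manip.get_image(n);f=im["frame"].copy()
    u,v=project(im,O+.04*NN);u,v=int(u),int(v)
    g=cv2.resize(f[v-40:v+40,u-53:u+53],None,fx=7,fy=7,interpolation=cv2.INTER_CUBIC)
    g=np.clip(g*1.6,0,255).astype(np.uint8)
    cv2.imwrite(f"pics/{n}4.png",g)
st()
E
```

```text
p [0.5757 0.1454 0.1366] M^T d [ 0.0012 -0.0005  0.0193] n 1 row [ 0.0012 -0.0005  0.0193]
t 14.6 Ftool [-1.282   2.1569  7.9693] w 0.5168508626711146 mm 43.93232332704474 along N 0.036329449865041906
p [0.5755 0.1455 0.137 ] M^T d [ 0.0011 -0.0006  0.0198] n 1 row [ 0.0011 -0.0006  0.0198]
t 14.65 Ftool [-1.7905  2.0882  5.9075] w 0.5175344916058305 mm 43.9904317864956 along N 0.036784638589029826
```

View pics/scene4.png

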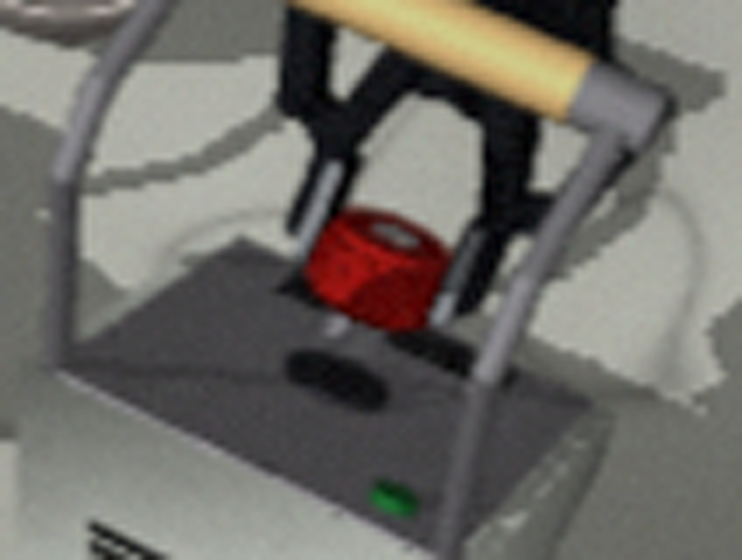

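>>> play_rows --claw '[126,126,126]' --pt "-0.0001 0.0001 -0.003" --pt "-0.0001 0.0001 -0.003" --pt "0 0 0" --turn '[0,0,0]'

```text
time: 14.95
ee_pos: [0.5716, 0.1467, 0.1424]
orientation: [2.452, 0.013, 1.248]
force: [-5.2, -1.2, 2.0]
grip_width: 0.518
```

```bash
python3 -c "
from h import *
st()"
```

```text
p [0.5716 0.1467 0.1424] M^T d [ 0.0013 -0.0008  0.0265] n 1 row [ 0.0013 -0.0008  0.0265]
t 14.95 Ftool [-2.8427 -2.2709 -4.3974] w 0.5176543189849787 mm 44.00061711372319 along N 0.04355336102620529
```

>>> play_rows --claw '[126,126,126]' --pt "0 0.0001 -0.0015" --pt "0 0.0001 -0.001" --pt "0 0 0" --turn '[0,0,0]'

```text
time: 15.25
ee_pos: [0.5702, 0.1472, 0.1442]
orientation: [2.452, 0.013, 1.248]
force: [-7.0, -1.3, 2.9]
grip_width: 0.518
```

```bash
python3 -c "
from h import *
st()"
```

```text
p [0.5702 0.1472 0.1442] M^T d [ 0.0013 -0.0009  0.0288] n 1 row [ 0.0013 -0.0009  0.0288]
t 15.25 Ftool [-3.5177 -2.9678 -6.1085] w 0.5183629776832779 mm 44.06085310307862 along N 0.045871162914421844
```

>>> play_rows --claw '[110,80,60,40,40,40,40,40,40,40,40,40]' --pt "0 0 0" --pt "0 0 0" --pt "0 0 0" --pt "0 0 0" --pt "0 0 0" --pt "0 0 0" --pt "0 0 0" --pt "0 0 0" --pt "0 0 0" --pt "0 0 0" --pt "0 0 0" --pt "0 0 0" --turn '[0,0,0,0,0,0,0,0,0,0,0,0]'

```text
time: 16.45
ee_pos: [0.5707, 0.147, 0.1439]
orientation: [2.452, 0.013, 1.248]
force: [0.4, 0.5, 0.2]
grip_width: 0.847
```

```bash
python3 - <<'E'
from h import *
import cv2
from fit import *
st()
im=manip.get_image("scene");f=im["frame"].copy()
u,v=project(im,O+.04*NN);u,v=int(u),int(v)
g=cv2.resize(f[v-40:v+40,u-53:u+53],None,fx=7,fy=7,interpolation=cv2.INTER_CUBIC)
g=np.clip(g*1.6,0,255).astype(np.uint8)
a,b=project(im,O+.072*NN);cv2.circle(g,(int((a-u+53)*7+3),int((b-v+40)*7+3)),3,(0,255,0),-1)
cv2.imwrite("pics/scene5.png",g)
E
```

```text
p [0.5707 0.147  0.1439] M^T d [ 0.0014 -0.0011  0.0283] n 1 row [ 0.0014 -0.0011  0.0283]
t 16.45 Ftool [ 0.6295  0.2708 -0.0474] w 0.8472541985778299 mm 72.01660687911554 along N 0.04529078427982816
```

View pics/scene5.png

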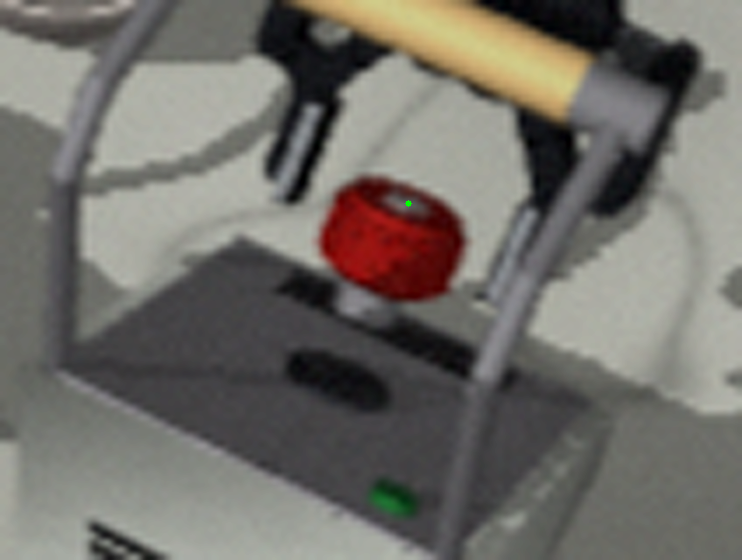

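>>> play_rows --claw '[40,40,40,255,255,255,255,255,255,255]' --pt "0 0 -0.02" --pt "0 0 -0.02" --pt "0.0005 0 -0.015" --pt "0 0 0" --pt "0 0 0" --pt "0 0 0" --pt "0 0 0" --pt "0 0 0" --pt "0 0 0" --pt "0 0 0" --turn '[0,0,0,0,0,0,0,0,0,0]'

```text
time: 17.5
ee_pos: [0.5379, 0.1589, 0.186]
orientation: [2.452, 0.014, 1.248]
force: [-0.3, 0.4, 0.5]
grip_width: -0.001
```

```bash
cat >> h.py <<'E'
def pr():
    p,M,s=T();r=p-O;lat=r-(r@NN)*NN
    print("t",s['time'],"N",r@NN,"lat tool",M.T@lat,"Fz",(M.T@s['force']),"FN",s['force']@NN,"w",s['grip_width'])
E
python3 -c "
from h import *
pr()"
```

```text
t 17.5 N 0.09997684328075468 lat tool [-0.0003 -0.0013 -0.    ] Fz [ 0.2663  0.0456 -0.6356] FN 0.6320386215259274 w -0.0006862779064789831
```

>>> play_rows --claw '[255,255,255,255]' --pt "0 0.0005 0.01" --pt "0 0 0.01" --pt "0 0 0.004" --pt "0 0 0" --turn '[0,0,0,0]'

```text
time: 17.9
ee_pos: [0.5524, 0.1532, 0.1664]
orientation: [2.454, 0.015, 1.247]
force: [-0.4, 0.1, 0.6]
grip_width: -0.001
```

```bash
python3 -c "
from h import *
pr()"
```

```text
t 17.9 N 0.07493028132383583 lat tool [-0.0013 -0.001  -0.    ] Fz [-0.0711  0.0557 -0.7664] FN 0.7686687495909409 w -0.0005344571641436445
```

>>> play_rows --claw '[255,255,255,255,255,255]' --pt "0 0 0.0015" --pt "0 0 0.0015" --pt "0 0 0.0015" --pt "0 0 0.0015" --pt "0 0 0.0015" --pt "0 0 0.0015" --turn '[0,0,0,0,0,0]'

```text
time: 18.5
ee_pos: [0.5575, 0.1524, 0.1623]
orientation: [2.452, 0.012, 1.248]
force: [-8.6, 1.9, 6.3]
grip_width: 0.002
```

```bash
python3 -c "
from h import *
pr()"
```

```text
t 18.5 N 0.06858488107180319 lat tool [-0.0005  0.0005  0.    ] Fz [ -0.9619  -2.7804 -10.389 ] FN 10.325813982695095 w 0.0022169560651324628
```

>>> play_rows --claw '[255,255,255,255]' --pt "0 0 0.0015" --pt "0 0 0.0015" --pt "0 0 0.0015" --pt "0 0 0.0015" --turn '[0,0,0,0]'

```text
time: 18.9
ee_pos: [0.5615, 0.151, 0.1568]
orientation: [2.452, 0.013, 1.249]
force: [-0.9, 1.2, -0.1]
grip_width: 0.002
```

```bash
python3 -c "
from h import *
pr()"
```

```text
t 18.9 N 0.061594566715973596 lat tool [-0.0006  0.0004  0.    ] Fz [ 0.8259 -0.9569 -0.7143] FN 0.675455923078389 w 0.0018511362036304627
```

>>> play_rows --claw '[255,255,255,255,255,255,255]' --pt "0 0 0.002" --pt "0 0 0.002" --pt "0 0 0.002" --pt "0 0 0.002" --pt "0 0 0.0015" --pt "0 0 0.0015" --pt "0 0 0.0015" --turn '[0,0,0,0,0,0,0]'

```text
time: 19.6
ee_pos: [0.569, 0.1481, 0.1469]
orientation: [2.452, 0.013, 1.248]
force: [-3.6, 0.1, 2.6]
grip_width: -0.001
```

```bash
python3 -c "
from h import *
pr()"
```

```text
t 19.6 N 0.04889237301916132 lat tool [-0.0011  0.0006  0.    ] Fz [-1.0256 -1.0166 -4.1588] FN 4.147070190395839 w -0.001001308723542258
```

>>> play_rows --claw '[255,255,255,255]' --pt "0 0 0.001" --pt "0 0 0.001" --pt "0 0 0.001" --pt "0 0 0.001" --turn '[0,0,0,0]'

```text
time: 20.0
ee_pos: [0.5714, 0.1473, 0.1437]
orientation: [2.452, 0.013, 1.248]
force: [-4.9, 0.4, 2.5]
grip_width: -0.001
```

```bash
python3 -c "
from h import *
pr()"
```

```text
t 20.0 N 0.044805811442947895 lat tool [-0.0011  0.0007  0.    ] Fz [-1.2403 -2.1052 -4.9159] FN 4.878351021105265 w -0.0007684982125930808
```

>>> play_rows --claw '[255,255,255]' --pt "0 0 0.0008" --pt "0 0 0.0007" --pt "0 0 0.0005" --turn '[0,0,0]'

```text
time: 20.3
ee_pos: [0.5728, 0.1468, 0.1419]
orientation: [2.452, 0.013, 1.248]
force: [-3.5, 1.5, 0.4]
grip_width: 0.005
```

```bash
python3 -c "
from h import *
pr()"
```

```text
t 20.3 N 0.042501745040800405 lat tool [-0.0012  0.0007  0.    ] Fz [ 0.3102 -2.6416 -2.693 ] FN 2.617323273727183 w 0.004896029663278764
```

Still yielding; half‑millimetre steps.

>>> play_rows --claw '[255,255]' --pt "0 0 0.0005" --pt "0 0 0.0005" --turn '[0,0]'

```text
time: 20.5
ee_pos: [0.5735, 0.1465, 0.1413]
orientation: [2.452, 0.014, 1.248]
force: [-0.4, 1.7, 0.2]
grip_width: -0.0
```

```bash
python3 -c "
from h import *
pr()"
```

```text
t 20.5 N 0.04152161094063747 lat tool [-0.0012  0.0009  0.    ] Fz [ 1.5136 -0.6175 -0.7557] FN 0.7139888873652185 w -0.00019155715027489295
```

>>> play_rows --claw '[255,255]' --pt "0 0 0.0005" --pt "0 0 0.0005" --turn '[0,0]'

```text
time: 20.7
ee_pos: [0.5739, 0.1464, 0.1411]
orientation: [2.452, 0.013, 1.248]
force: [-8.2, 1.4, 4.2]
grip_width: 0.0
```

```bash
python3 -c "
from h import *
pr()"
```

```text
t 20.7 N 0.041104350827948534 lat tool [-0.0012  0.0012  0.0001] Fz [-1.3094 -3.6433 -8.4728] FN 8.393146628781745 w 0.000252989339260239
```

>>> play_rows --claw '[255,255,255]' --pt "0 0 0.0004" --pt "0 0 0.0003" --pt "0 0 0" --turn '[0,0,0]'

```text
time: 21.0
ee_pos: [0.574, 0.1464, 0.1411]
orientation: [2.452, 0.013, 1.248]
force: [-9.1, 1.0, 6.5]
grip_width: -0.005
```

```bash
python3 -c "
from h import *
pr()"
```

```text
t 21.0 N 0.0410681809043788 lat tool [-0.0011  0.0012  0.0001] Fz [ -2.0374  -2.8137 -10.6801] FN 10.633439877015672 w -0.004977466913065786
```

>>> play_rows --claw '[255,255,255,255,255,255,255]' --pt "0 0 -0.003" --pt "0 0 -0.01" --pt "0 0 -0.025" --pt "0 0 -0.03" --pt "0 0 -0.03" --pt "0 0 -0.02" --pt "0 0 0" --turn '[0,0,0,0,0,0,0]'

```text
time: 21.7
ee_pos: [0.504, 0.1725, 0.2357]
orientation: [2.446, 0.008, 1.25]
force: [-0.1, 0.5, 0.4]
grip_width: -0.004
```

```bash
python3 - <<'E'
from h import *
import cv2
from fit import *
pr()
for n in["scene","top"]:
    im=manip.get_image(n);f=im["frame"].copy()
    cv2.imwrite(f"pics/{n}6full.png",f)
    u,v=project(im,O+.04*NN);u,v=int(u),int(v)
    if n=="scene":
        g=cv2.resize(f[v-40:v+40,u-53:u+53],None,fx=7,fy=7,interpolation=cv2.INTER_CUBIC)
        g=np.clip(g*1.6,0,255).astype(np.uint8)
        for k in(.042,):
            a,b=project(im,O+k*NN);cv2.circle(g,(int((a-u+53)*7+3),int((b-v+40)*7+3)),3,(0,255,0),-1)
        cv2.imwrite("pics/scene6.png",g)
E
```

```text
t 21.7 N 0.16155061094891612 lat tool [ 0.0022  0.0006 -0.    ] Fz [ 0.4088  0.0759 -0.469 ] FN 0.4667053049376457 w -0.0036503137796632225
```

View pics/scene6.png

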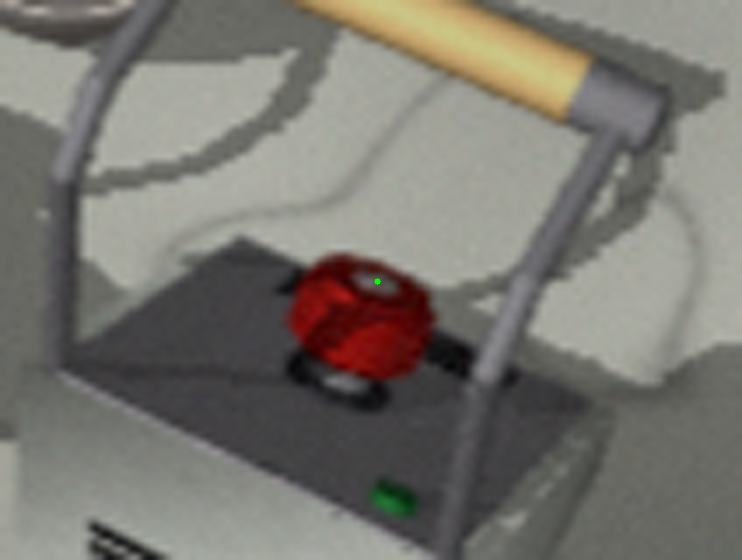

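View pics/scene6full.png

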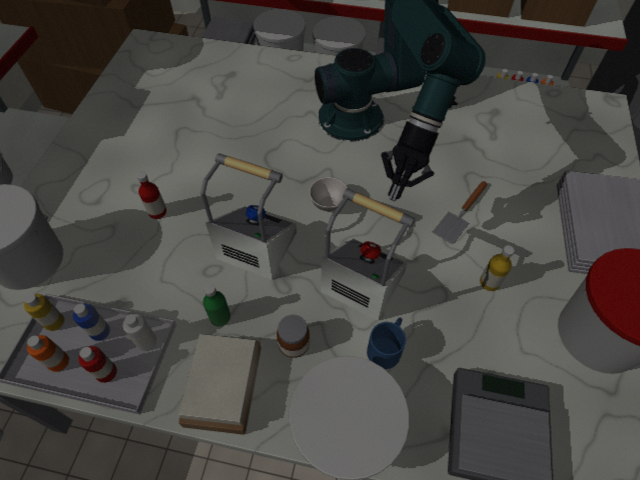

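```bash
python3 -c "
from cell import manip
print(manip.job_done())"
```

```text
the job is handed in; nothing more can be done
None
```

The red warmer is reset, and I handed the job in at about 22 s of the 51 s allowed; no verdict was reported.

- **Tilt:** The moves only turn about the tool's own axis. I tilted the hand to within 1.8° of square to the panel by pushing it past the arm's reach limit, where orientation gives way.
- **Pull:** I gripped the knob at about 44–45 mm opening, with the fingers commanded only about 3 counts past contact to limit the squeeze. Pulling peaked near 9 N, then the force reversed at the snap.
- **Stay out:** With the fingers open, the knob stayed out untouched for well over a second. In the picture its face sat on the modelled 72 mm mark.
- **Press home:** I pressed the face with the closed fingers. The force rose to 10.6 N with no further movement, which is the stop. It stopped at 41.1 mm by my fit against the nominal 42 mm, a disagreement within the fit's error.
- **Last checks:** After backing the hand off about 120 mm, the picture shows the face on the modelled home mark and nothing near it. The wrist force read about zero. By eye, the blue knob and all seven bystanders look unmoved; I did not measure them.

Finger force on the knob has no direct reading, so staying under its 120 N limit is inferred from the small closing command. The lateral fit of the knob was uncertain by 1–3 mm between the cameras, and I corrected it at contact using the wrist force.

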